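# Fence and length stop at the marking-out station

## Task

Lay the straightedge flat on the table, flush along the near long edge of the board (the edge that faces the robot) and roughly centred on it, and let go of it. Then squeeze the spring lock button on the grip of the telescoping gauge arm to free it, draw the arm out until its pointer stands over the index clip on the scale, and finish while still holding it there, because it springs back if let go. Leave the mug, the wooden box and the coasters where they are.

Things in the scene. Friction and masses are not known exactly. Their poses are not given: they have to be found in the camera images.
- straightedge_grip (a point): Grip point of the loose straightedge (about 280 g), on the upright wooden rib along its middle: rib 14 wide x 90 long, top 48 mm above the strip's underside. The point is over the strip's centre, 36 mm above its underside; own y along the strip, x across, z up. Pinch the rib across x here: fingertips 19 mm lower still clear the board's top.
- straightedge: The straightedge: aluminium strip 36 wide (x) x 180 long (y) x 8 mm thick lying flat, with the wooden grip rib on top. Origin at the centre of its underside, axes as at straightedge_grip. Same either way round; each long edge is 18 mm from the centre line.
- board_edge (a point): Middle of the near long edge of the board, 4 mm above the table. The board: wood, with a carved rosette, 110 x 220 x 12 mm, on the table, fixed. Own y along that 220 mm edge, x into the board, away from the robot, z up. The straightedge is flush when parallel and centred at x = -18 mm; within 45 mm of y = 0 is centred enough.
- gauge_arm: Sliding part of the gauge arm, behind the board; origin at the centre of its grip, 70 mm above the table. Grip: upright black block 28 (x) x 34 (y) x 50 mm tall, ahead of a steel tube that slides out of a fixed aluminium sleeve along own +y (parallel to the board's edge), 160 mm at most. x points away from the robot. Locked at home; once freed a spring pulls it back with 4 to 5.5 N.
- button_face (a point): Centre of the outer face of the steel lock button, 22 (y) x 30 mm tall, 7 mm proud of the grip block's +x side: 21 mm from the grip's centre when out. The block's -x side is plain. Pinching the grip from above across x (35 mm over block and button) presses the button in, and the pinch carries the arm. Fingertips 45 mm or more above the table clear all parts below the grip.
- lock_button (a joint): Travel of the lock button in m: 0 out and locked, 0.005 fully pressed; the arm is free from about 0.0035 on. Pressed along the arm's -x with 2.4 N at first, 5.4 N at the end; springs out when let go. It locks only at home.
- pointer (a point): Tip of the gauge arm's pointer, the +x end of a thin steel cross bar under the grip's front: +56 mm in x, +26 mm in y, -33 mm in z from the grip's centre. Moves with the arm, above the scale. Draw the arm out along its y until this is level in y with index_line.
- index_line (a point): Black line across the top of the brass index clip, a saddle 32 (x) x 10 (y) x 10 mm screwed on the steel scale; fixed, its place on the scale varies, 60 to 140 mm out from the home pointer. Axes parallel to the gauge arm's. The pointer passes 15 mm above it and shall stand over the clip: y = 0 in this frame.
- mug: White ceramic mug, 76 mm wide, 92 mm tall; origin under its centre. Leave alone.
- keepsake_box: Closed wooden box, 89 x 134 x 69 mm; origin under its centre. Leave alone.
- coasters: Stack of four wooden coasters, 85 mm wide, 33 mm tall; origin under its centre. Leave alone.

How it is judged (in metres and radians):
On the way, in this order (a step that is already met when the one before it is completed fails the run):
1. the straightedge lies flush along the board's near edge and is let go (x of straightedge_grip in the frame of board_edge between -0.021 and -0.015 m and y of straightedge_grip in the frame of board_edge between -0.045 and 0.045 m and z of straightedge_grip in the frame of board_edge between 0.028 and 0.036 m and angle between the y axis of straightedge_grip and the y axis of board_edge, either way round below 0.03 rad and angle between straightedge_grip's own z axis and vertical below 0.05 rad and contact force between the fingers and straightedge below 0.3 N and linear speed of straightedge below 0.01 m/s), for 0.2 s.
2. the lock button is pressed in by the fingers with the gauge arm still home (value of joint lock_button above 0.004 m and distance of gauge_arm from where it was at the start of the episode below 0.01 m and contact force between the fingers and gauge_arm above 1 N), for 0.05 s.
At the end, for the whole second after the job is handed in: The fingers hold the gauge arm (over 2 N) at rest, pointer within 5 mm of the index line along the scale, no loose thing touching it; the straightedge lies flat and released along the board's near edge: gap under 3 mm, parallel within 0.03 rad, within 45 mm of centred (y of pointer in the frame of index_line between -0.005 and 0.005 m and linear speed of gauge_arm below 0.01 m/s and contact force between the fingers and gauge_arm above 2 N and contact force between straightedge and gauge_arm below 0.1 N and x of straightedge_grip in the frame of board_edge between -0.021 and -0.015 m and y of straightedge_grip in the frame of board_edge between -0.045 and 0.045 m and z of straightedge_grip in the frame of board_edge between 0.028 and 0.036 m and angle between the y axis of straightedge_grip and the y axis of board_edge, either way round below 0.03 rad and angle between straightedge_grip's own z axis and vertical below 0.05 rad and contact force between the fingers and straightedge below 0.3 N); the arm keeps its last pose, push and grip.
It fails at once if the mug is pushed more than 30 mm or tipped (distance of mug from where it was at the start of the episode above 0.03 m or angle between mug's own z axis and vertical above 0.3 rad).
It fails at once if the wooden box is pushed more than 30 mm or tipped (distance of keepsake_box from where it was at the start of the episode above 0.03 m or angle between keepsake_box's own z axis and vertical above 0.3 rad).
It fails at once if the stack of coasters is pushed more than 30 mm or tipped (distance of coasters from where it was at the start of the episode above 0.03 m or angle between coasters's own z axis and vertical above 0.3 rad).
It also fails if it takes over 51 s, if anything falls off the work surface, if the arm or the gripper's body presses on something with over 40 N, if the wrist force passes 120 N, or if a joint passes its speed limit or range.

## Robot

A 6-joint arm with a two-finger parallel gripper is mounted at the origin on the work surface. World frame = base frame: x ahead of the robot, y to its left, z up, the work surface at z = 0. Lengths are in mm, angles in rad, forces in N, time in s.
With the tool pointing down it reaches from about 400 to 925 mm from the base axis. Payload 12.5 kg.
Tool frame: the origin (TCP) lies midway between the tips of the shut fingers; the grasp point (between the pads) lies 19 mm behind it (env.grip_depth is the distance from the TCP to the grasp point, in mm); z points along the fingers, y is the line along which they close (so a half turn about z gives the same grasp; the last joint's range is limited). The gripper opens to 95 mm and grips with 3 to 60 N. Pads are 20 mm wide; open, the fingers measure 119 mm over their backs; the gripper's body (75 mm by 180 mm) begins 59 mm behind the grasp point.
Start: joints at [-1.24, 0.491, 1.559, -0, 1.092, -0.106], TCP at [264.426, -566.327, 214.661] pointing down, gripper open.
Joint ranges: [-3.1, 3.1], [-0.84, 2.19], [0.05, 2.79], [-1.13, 4.28], [0.06, 2.93], [-2.69, 2.69]. Speed limits (rad/s): [2.22, 2.22, 2.79, 3.14, 3.14, 3.14].

## Interface

Orientations are given as [roll, pitch, yaw] about the fixed x, y, z axes, in that order (R = Rz(yaw) Ry(pitch) Rx(roll)).
In Python, from cell import monitor, viewer, order, env gives the robot as it stands.
- The arm moves only by the tool move_arm, never from a script. Its argument "moves" is one flat list of numbers, 4 for each row, row after row: the shift along the tool's x, y, z normalised to -1 to 1, where 1 is 0.15 m, then the turn about the tool's z normalised to -1 to 1, where 1 is pi/2 rad. A call has 1 to 10 rows; each row shifts and turns the commanded pose from where the row before left it, along the tool's axes as they then stand; what a row does not reach is not made up. A row lasts 1/8 s, in which the tool goes at most 62.5 mm and 10.7 degrees, less where a joint would pass 70% of its speed; a pose out of reach is approached as far as the arm can. A call with a number of a shift or a turn outside -1 to 1 is refused whole. A call with a gripper value outside its range is refused whole. "claw" is the finger opening in mm, from 0 to 95.1, set as the call begins (left out, the last holds). The fingers move at their own pace and stop on an object; the grip force is fixed at half the most. Time passes only in rows, so rows that do not move let the fingers close. It gives the time, the measured TCP pose, the force, the opening and the grip force at its end, in the units of the state.
- monitor.state(): the state, without advancing time (a new reading comes with each control period).
- viewer.read_camera(name): name is "side" or "top"; returns the picture (420x560x3 uint8, red, green, blue); there is no depth.
- viewer.camera_info(name): a dict with "K" (3x3 intrinsics, pixels), "dist_coeffs" ([k1, k2, p1, p2, k3] as OpenCV has them; the pictures are not rectified), "camera_from_world" (4x4, takes a point from world to camera coordinates). Camera axes: x right, y down, z forward; pixel columns grow to the right and rows downward; lengths in mm; the calibration is good to about 2 mm. A picture is of the moment at which its call begins. camera_info takes no time and is no camera call.
- order.job_done(): hands the job in; it is judged then, once.
The state is a dict: "t": time; "joints": joint angles; "qvel": joint speeds; "tau": joint torques, N m; "eef_pos": TCP position; "tcp_rot": TCP orientation; "ft_force": force on the tool from outside, world axes, zero at the start; "moment": the same for the moment, N m; "opening": opening from 0.0 (shut) to 1.0 (fully open); "grip_force": force on a finger pad.
Only numpy, scipy, OpenCV 4.12 (cv2) and the standard library are available. Lean on these libraries where they do the work, as an engineer would, in place of code of your own. Each camera call takes 0.05 s, during which the arm holds its last target. There are 200 camera calls.

## Working session

There is one attempt and no reset: what is moved stays moved. The work goes in short steps, Python scripts to look and compute and a tool call to move; the robot and the scene stay as the last step left them, time stands still between calls to the robot, and variables do not carry over. Pictures are saved under pics/ and viewed, at most 10 in all, crops included, and the job is handed in when it is done.

Besides the shell and the picture viewer there is one more tool, called after "Request:" by a JSON object that holds its "method" and its "body". move_arm: Moves the arm, as the interface text tells. Scaled input: -1 to 1 covers 0.15 m each way for a shift and pi/2 rad each way for a turn. Its arguments: {"type":"object","properties":{"moves":{"type":"array"},"claw":{"type":"number"}},"required":["moves"]}

```bash
mkdir -p pics; cat > h.py <<'E'
import numpy as np, cv2
from cell import monitor, viewer, order, env
def snap(cam,name,crop=None,s=1):
    im=viewer.read_camera(cam)[:,:,::-1].copy()
    if crop: u0,v0,u1,v1=crop; im=im[v0:v1,u0:u1]
    if s!=1: im=cv2.resize(im,None,fx=s,fy=s,interpolation=cv2.INTER_CUBIC)
    cv2.imwrite('pics/'+name,im)
def ray(cam,uv):
    c=viewer.camera_info(cam);K=np.array(c['K'],float);T=np.array(c['camera_from_world'],float)
    n=cv2.undistortPoints(np.array(uv,float).reshape(-1,1,2),K,np.array(c['dist_coeffs'],float)).reshape(-1,2)
    R=T[:3,:3];o=-R.T@T[:3,3]
    return o,np.c_[n,np.ones(len(n))]@R
def at(cam,uv,z):
    o,d=ray(cam,uv); return o+d*((z-o[2])/d[:,2])[:,None]
def proj(cam,P):
    c=viewer.camera_info(cam);T=np.array(c['camera_from_world'],float)
    return cv2.projectPoints(np.array(P,float).reshape(-1,3),cv2.Rodrigues(T[:3,:3])[0],T[:3,3],np.array(c['K'],float),np.array(c['dist_coeffs'],float))[0].reshape(-1,2)
E
python3 - <<'E'
from h import *
snap('top','t0.png',s=1.4);snap('side','s0.png',s=1.4)
print(monitor.state())
for c in('top','side'):print(ray(c,[[280,210]]))
E
```

```text
{'t': 0.1, 'joints': array([-1.23962440e+00,  4.91516705e-01,  1.55940103e+00,  2.96665711e-05,
        1.09167435e+00, -1.05589713e-01]), 'qvel': array([ 0.00106618, -0.00070242, -0.00276961, -0.00169575,  0.00120005,
        0.0008989 ]), 'tau': array([ 2.72881371e-03, -6.13621187e+01, -2.58606684e+01,  6.93399506e-02,
        4.70374105e-02, -4.69106396e-05]), 'eef_pos': array([ 264.34286296, -566.11096168,  214.10504085]), 'tcp_rot': array([-3.14060157e+00, -1.31498835e-04,  4.36747886e-01]), 'ft_force': array([-0.67633402, -0.2720858 ,  1.30013359]), 'moment': array([-0.01929908, -0.02614718,  0.0361177 ]), 'grip_force': 0.0, 'opening': 0.9992665271707939}
(array([ 520.15017573,  -56.80145216, 1124.61800089]), array([[ 0.04828552, -0.00236804, -0.99886464]]))
(array([-53.00723024, 556.25251813, 855.65079692]), array([[ 0.51149392, -0.52815757, -0.6778242 ]]))
```

View pics/t0.png

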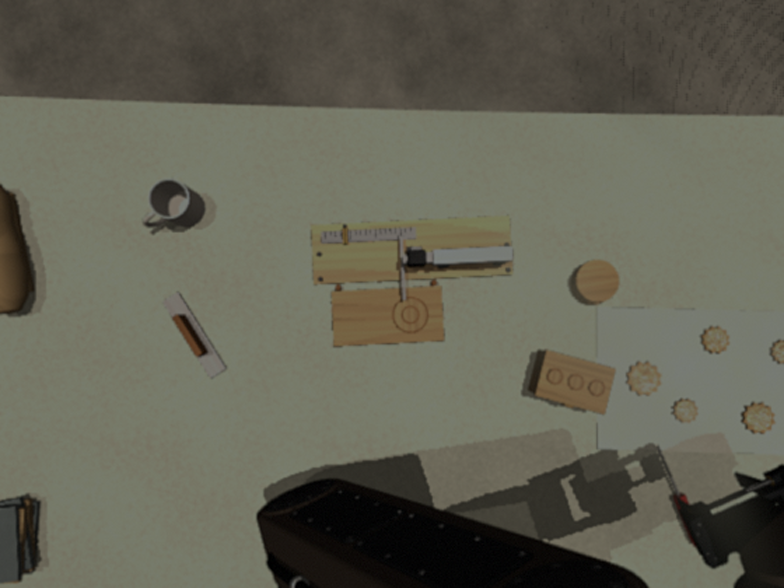

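View pics/s0.png

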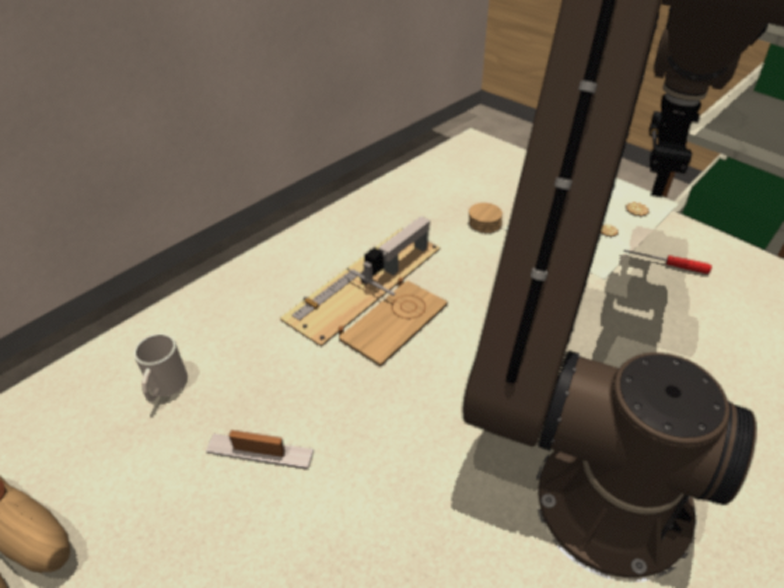

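Top view: the straightedge is at about (193,335), the board spans (332..444, 286..347), the clip is at (345,235) and the grip block at (415,258). The mug, coasters and box are well clear of these. Next I'll take enlarged crops.

```bash
python3 - <<'E'
from h import *
im=viewer.read_camera('top')[:,:,::-1]
cv2.imwrite('pics/full.png',im)
a=cv2.resize(im[150:255,215:375],None,fx=5,fy=5,interpolation=cv2.INTER_CUBIC)
b=cv2.resize(im[200:275,105:170],None,fx=8,fy=8,interpolation=cv2.INTER_CUBIC)
cv2.imwrite('pics/a.png',np.clip(a*1.5,0,255));cv2.imwrite('pics/b.png',np.clip(b*1.5,0,255))
print(at('top',[[100,100],[101,100]],0))
E
```

```text
[[873.41564162 453.44528834   0.        ]
 [873.50935376 450.69002126   0.        ]][ WARN:0@0.573] global loadsave.cpp:1063 imwrite_ Unsupported depth image for selected encoder is fallbacked to CV_8U.
```

View pics/a.png

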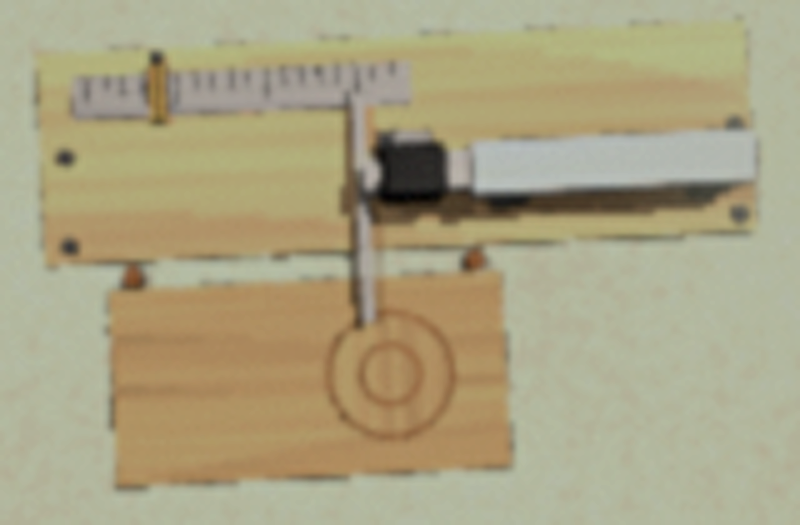

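View pics/b.png

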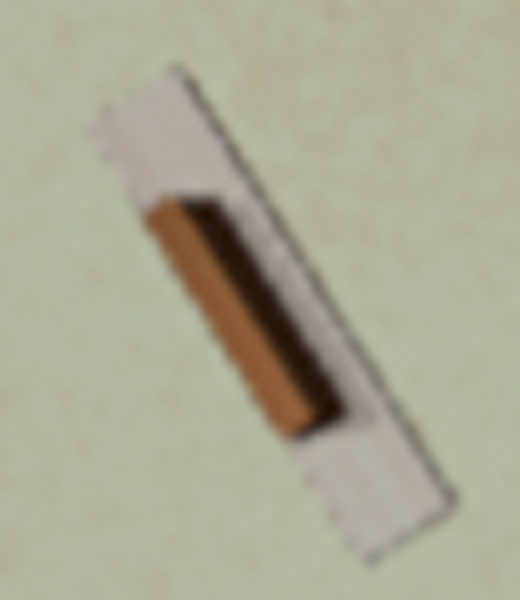

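```bash
python3 - <<'E'
from h import *
np.set_printoptions(precision=1,suppress=True)
A=lambda p:(np.array(p,float)+.5)/5-.5+[215,150]
B=lambda p:(np.array(p,float)+.5)/8-.5+[105,200]
s=at('top',B([[97,118],[180,68],[455,500],[372,560]]),8);print('strip',s,s.mean(0))
m1=(s[0]+s[1])/2;m2=(s[2]+s[3])/2;d=m1-m2;print(np.linalg.norm(d),np.degrees(np.arctan2(-d[0],d[1])))
r=at('top',B([[148,215],[183,200],[326,415],[293,438]]),48);print('rib',r,r.mean(0))
d=(r[0]+r[1]-r[2]-r[3])/2;print(np.linalg.norm(d),np.degrees(np.arctan2(-d[0],d[1])))
b=at('top',A([[110,291],[500,272],[512,467],[116,487]]),12);print('board',b,(b[2]+b[3])/2)
for i,j in((0,1),(3,2)):
  d=b[i]-b[j];print(np.linalg.norm(d),np.degrees(np.arctan2(-d[0],d[1])))
g=at('top',A([[384,142],[446,142],[446,194],[384,198]]),95);print('grip',g,g.mean(0))
print('pointer',at('top',A([[357,93]]),37),'clip',at('top',A([[158,90]]),22))
print('sleeve',at('top',A([[473,142],[755,130],[757,180],[475,194]]),85))
print('platform',at('top',A([[38,52],[745,18],[757,232],[48,265]]),5))
E
```

```text
strip [[552.5 391.5   8. ]
 [570.4 364.    8. ]
 [423.5 264.1   8. ]
 [402.5 291.5   8. ]] [487.2 327.8   8. ]
178.9452341861704 -56.035323706645045
rib [[519.4 357.3  48. ]
 [524.6 346.1  48. ]
 [454.3 296.1  48. ]
 [446.5 306.6  48. ]] [486.2 326.5  48. ]
87.5601953121109 -54.9107762529516
board [[ 577.5   61.4   12. ]
 [ 592.8 -155.5   12. ]
 [ 484.6 -164.    12. ]
 [ 469.    55.    12. ]] [476.8 -54.5  12. ]
217.46431113678605 4.039389136120863
219.59847262618945 4.066929168262309
grip [[ 653.5  -87.    95. ]
 [ 654.2 -119.1   95. ]
 [ 627.2 -119.6   95. ]
 [ 624.4  -87.5   95. ]] [ 639.8 -103.3   95. ]
pointer [[687.6 -73.3  37. ]] clip [[689.1  36.8  22. ]]
sleeve [[ 655.8 -133.8   85. ]
 [ 665.3 -281.1   85. ]
 [ 639.  -282.4   85. ]
 [ 628.5 -135.3   85. ]]
platform [[ 711.6  106.1    5. ]
 [ 739.9 -291.9    5. ]
 [ 618.9 -300.1    5. ]
 [ 591.6   97.1    5. ]]
```

```bash
cat >> h.py <<'E'
def plan(wps,mx=50,start=None):
    """wps: (x,y,z,yawdeg)"""
    s=monitor.state(); p=np.array(s['eef_pos'],float) if start is None else np.array(start[:3],float)
    y=s['tcp_rot'][2] if start is None else np.radians(start[3])
    for w in wps:
        t=np.radians(w[3]); d=np.array(w[:3])-p; n=max(1,int(np.ceil(max(np.linalg.norm(d)/mx,abs(np.degrees(t-y))/9.5))))
        for i in range(n):
            q=d/n; c,sn=np.cos(y),np.sin(y)
            v=[(q[0]*c+q[1]*sn)/150,(q[0]*sn-q[1]*c)/150,-q[2]/150,-np.degrees((t-y)/n)/90 if n else 0]
            y+=(t-y)/(n-i)*1.0 if False else 0
            rows.append(v); 
            yy=(t-y0(y,t,n,i)) if False else None
            y=y+(t-y)/(n-i)
        p=np.array(w[:3],float)
        print([round(a,3)+0. for r in rows for a in r]); rows.clear()
rows=[]
E
sed -i '/y0(y,t,n,i)/d;/if False/d;s/np.degrees((t-y)\/n)\/90 if n else 0/np.degrees((t-y)\/(n-i))\/90/' h.py
python3 - <<'E'
from h import *
plan([(560,-100,214,34.5),(486.7,327.2,150,34.5),(486.7,327.2,60,34.5),(486.7,327.2,20,34.5)])
E
```

```text
[np.float64(0.258), np.float64(-0.165), np.float64(0.0), np.float64(-0.009), np.float64(0.261), np.float64(-0.162), np.float64(0.0), np.float64(-0.009), np.float64(0.263), np.float64(-0.158), np.float64(0.0), np.float64(-0.009), np.float64(0.265), np.float64(-0.154), np.float64(0.0), np.float64(-0.009), np.float64(0.267), np.float64(-0.151), np.float64(0.0), np.float64(-0.009), np.float64(0.269), np.float64(-0.147), np.float64(0.0), np.float64(-0.009), np.float64(0.271), np.float64(-0.143), np.float64(0.0), np.float64(-0.009), np.float64(0.273), np.float64(-0.14), np.float64(0.0), np.float64(-0.009), np.float64(0.275), np.float64(-0.136), np.float64(0.0), np.float64(-0.009), np.float64(0.277), np.float64(-0.132), np.float64(0.0), np.float64(-0.009), np.float64(0.279), np.float64(-0.128), np.float64(0.0), np.float64(-0.009), np.float64(0.28), np.float64(-0.124), np.float64(0.0), np.float64(-0.009)]
[np.float64(0.134), np.float64(-0.292), np.float64(0.047), np.float64(0.0), np.float64(0.134), np.float64(-0.292), np.float64(0.047), np.float64(0.0), np.float64(0.134), np.float64(-0.292), np.float64(0.047), np.float64(0.0), np.float64(0.134), np.float64(-0.292), np.float64(0.047), np.float64(0.0), np.float64(0.134), np.float64(-0.292), np.float64(0.047), np.float64(0.0), np.float64(0.134), np.float64(-0.292), np.float64(0.047), np.float64(0.0), np.float64(0.134), np.float64(-0.292), np.float64(0.047), np.float64(0.0), np.float64(0.134), np.float64(-0.292), np.float64(0.047), np.float64(0.0), np.float64(0.134), np.float64(-0.292), np.float64(0.047), np.float64(0.0)]
[np.float64(0.0), np.float64(0.0), np.float64(0.3), np.float64(0.0), np.float64(0.0), np.float64(0.0), np.float64(0.3), np.float64(0.0)]
[np.float64(0.0), np.float64(0.0), np.float64(0.267), np.float64(0.0)]
```

Request:
{"method": "move_arm", "body": {"moves": [0.27,-0.15,0,-0.1,0.27,-0.15,0,0,0.27,-0.14,0,0,0.27,-0.14,0,0,0.27,-0.13,0,0,0.27,-0.13,0,0,0.28,-0.13,0,0,0.28,-0.13,0,0,0.28,-0.13,0,0,0.28,-0.13,0,0], "claw": 95}}

```text
t: 1.4
eef_pos: [497.7, -169.6, 214.6]
tcp_rot: [-3.142, 0.0, 0.594]
ft_force: [-0.4, 0.1, -0.5]
opening: 1.0
grip_force: 0.0
```

Request:
{"method": "move_arm", "body": {"moves": [0.28,-0.13,0,0,0.13,-0.29,0.05,0,0.13,-0.29,0.05,0,0.13,-0.29,0.05,0,0.13,-0.29,0.05,0,0.13,-0.29,0.05,0,0.13,-0.29,0.05,0,0.13,-0.29,0.05,0,0.13,-0.29,0.05,0]}}

```text
t: 2.52
eef_pos: [455.1, 245.8, 154.3]
tcp_rot: [3.142, 0.0, 0.594]
ft_force: [-0.1, -0.6, -0.1]
opening: 0.997
grip_force: 0.0
```

```bash
sed -i 's/round(a,3)+0./float(round(a,3))/' h.py; python3 - <<'E'
from h import *
plan([(486.7,327.2,60,34.5),(486.7,327.2,20,34.5)])
E
```

```text
[0.159, -0.111, 0.21, -0.002, 0.16, -0.11, 0.21, -0.002, 0.16, -0.11, 0.21, -0.002]
[0.0, 0.0, 0.267, -0.0]
```

Request:
{"method": "move_arm", "body": {"moves": [0.16,-0.11,0.2,-0.005,0.16,-0.11,0.2,0,0.16,-0.11,0.2,0,0,0,0,0,0,0,0,0]}}

```text
t: 3.15
eef_pos: [486.9, 325.4, 64.9]
tcp_rot: [3.141, 0.0, 0.602]
ft_force: [-0.7, -0.2, 1.2]
opening: 1.0
grip_force: 0.0
```

```bash
python3 - <<'E'
from h import *
im=viewer.read_camera('top')[:,:,::-1]
cv2.imwrite('pics/c.png',np.clip(cv2.resize(im[180:290,80:200],None,fx=5,fy=5)*1.4,0,255).astype(np.uint8))
plan([(486.7,327.2,20,34.5)]);print(monitor.state()['eef_pos'])
E
```

```text
[0.005, -0.012, 0.302, -0.0]
[487.10736892 325.2848556   65.3600221 ]
```

Request:
{"method": "move_arm", "body": {"moves": [0.005,-0.012,0.15,0,0,0,0.15,0,0,0,0,0]}}

```text
t: 3.58
eef_pos: [486.4, 326.9, 19.6]
tcp_rot: [-3.142, 0.001, 0.601]
ft_force: [0.4, 0.4, 0.1]
opening: 0.995
grip_force: 0.0
```

Request:
{"method": "move_arm", "body": {"moves": [0,0,0,0,0,0,0,0,0,0,0,0,0,0,0,0,0,0,0,0,0,0,0,0,0,0,0,0,0,0,0,0], "claw": 0}}

```text
t: 4.58
eef_pos: [486.7, 327.7, 19.5]
tcp_rot: [3.142, 0.0, 0.602]
ft_force: [0.4, 0.4, 0.0]
opening: 0.213
grip_force: 0.0
```

Request:
{"method": "move_arm", "body": {"moves": [0,0,0,0,0,0,0,0,0,0,0,0]}}

```text
t: 4.95
eef_pos: [486.6, 327.8, 19.6]
tcp_rot: [-3.142, 0.0, 0.602]
ft_force: [-1.3, 1.1, -1.1]
opening: 0.141
grip_force: 30.0
```

```bash
python3 - <<'E'
from h import *
th=np.radians(4.05); ex=np.array([np.cos(th),np.sin(th)]); e=np.array([476.8,-54.5])
for g in(6,): 
  p=e-ex*(18+g); print(p)
plan([(486.7,327.2,100,34.5),(*(p-ex*20),100,94.05),(*p,40,94.05)])
E
```

```text
[452.85993289 -56.19504766]
[-0.001, 0.002, -0.268, -0.0, -0.001, 0.002, -0.268, -0.0]
[-0.219, 0.239, -0.0, -0.083, -0.248, 0.209, -0.0, -0.083, -0.273, 0.175, -0.0, -0.083, -0.293, 0.138, -0.0, -0.083, -0.308, 0.099, -0.0, -0.083, -0.319, 0.058, -0.0, -0.083, -0.323, 0.016, -0.0, -0.083, -0.323, -0.026, -0.0, -0.083]
[0.0, 0.067, 0.2, -0.0, 0.0, 0.067, 0.2, -0.0]
```

Request:
{"method": "move_arm", "body": {"moves": [0,0,-0.27,0,0,0,-0.27,0,-0.22,0.24,0,-0.083,-0.25,0.21,0,-0.083,-0.27,0.175,0,-0.083,-0.29,0.14,0,-0.083,-0.31,0.1,0,-0.083,-0.32,0.06,0,-0.083,-0.32,0.015,0,-0.083,-0.32,-0.025,0,-0.083]}}

```text
t: 6.2
eef_pos: [433.8, -58.6, 100.6]
tcp_rot: [-3.142, 0.0, 1.649]
ft_force: [0.1, -0.1, -3.1]
opening: 0.146
grip_force: 30.0
```

Request:
{"method": "move_arm", "body": {"moves": [0,0,0,0,0,0,0,0]}}

```text
t: 6.45
eef_pos: [434.1, -57.0, 100.6]
tcp_rot: [-3.141, -0.0, 1.643]
ft_force: [0.3, 0.9, -3.4]
opening: 0.145
grip_force: 30.0
```

```bash
python3 - <<'E'
from h import *
print(np.degrees(monitor.state()['tcp_rot'][2]))
plan([(452.9,-56.2,40,94.05),(452.9,-56.2,21.5,94.05)])
snap('side','s1.png',(150,150,400,340),3)
E
```

```text
94.11964961873453
[-0.002, 0.063, 0.202, 0.0, -0.002, 0.063, 0.202, 0.0]
[0.0, 0.0, 0.123, -0.0]
```

View pics/s1.png

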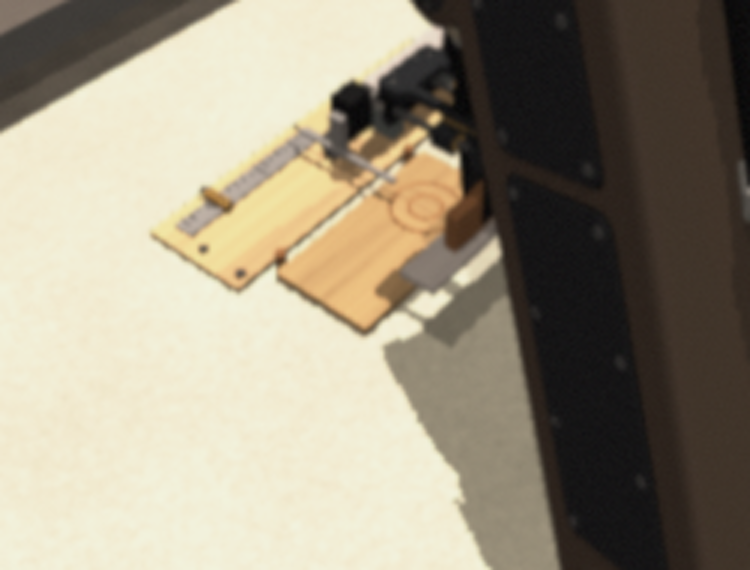

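The side view shows the strip held level just off the board's near edge (around (440,265)). I'll lower it, then push it gently against the board.

Request:
{"method": "move_arm", "body": {"moves": [0,0.063,0.2,0,0,0.063,0.2,0,0,0,0.06,0,0,0,0.06,0,0,0,0,0,0,0,0,0]}}

```text
t: 7.25
eef_pos: [453.3, -55.6, 23.2]
tcp_rot: [3.141, 0.0, 1.645]
ft_force: [-0.3, -0.3, -2.7]
opening: 0.147
grip_force: 30.0
```

Request:
{"method": "move_arm", "body": {"moves": [0,0,0.021,0,0,0.01,0,0,0,0.01,0,0,0,0.01,0,0,0,0,0,0]}}

```text
t: 7.88
eef_pos: [457.8, -55.3, 19.5]
tcp_rot: [3.141, 0.0, 1.645]
ft_force: [0.7, -0.7, -1.8]
opening: 0.144
grip_force: 30.0
```

Request:
{"method": "move_arm", "body": {"moves": [0,0.007,0,0,0,0,0,0]}}

```text
t: 8.12
eef_pos: [458.5, -55.2, 19.5]
tcp_rot: [-3.141, 0.0, 1.645]
ft_force: [-2.6, 0.2, 1.7]
opening: 0.147
grip_force: 30.0
```

Request:
{"method": "move_arm", "body": {"moves": [0,0.007,0,0,0,0,0,0]}}

```text
t: 8.38
eef_pos: [459.1, -55.1, 19.5]
tcp_rot: [-3.14, -0.0, 1.645]
ft_force: [-6.4, -1.2, 4.8]
opening: 0.145
grip_force: 30.0
```

Request:
{"method": "move_arm", "body": {"moves": [0,0.007,0,0,0,0,0,0]}}

```text
t: 8.62
eef_pos: [459.1, -55.0, 19.6]
tcp_rot: [-3.138, -0.001, 1.645]
ft_force: [-9.6, -5.1, 10.1]
opening: 0.146
grip_force: 30.0
```

Contact with the board at x≈459. I'll back off slightly and release.

Request:
{"method": "move_arm", "body": {"moves": [0,-0.009,0,0,0,0,0,0]}}

```text
t: 8.88
eef_pos: [459.0, -55.1, 19.5]
tcp_rot: [-3.141, -0.0, 1.645]
ft_force: [-6.2, -0.9, 5.3]
opening: 0.144
grip_force: 30.0
```

Request:
{"method": "move_arm", "body": {"moves": [0,0,0,0,0,0,0,0,0,0,0,0,0,0,0,0,0,0,0,0], "claw": 50}}

```text
t: 9.5
eef_pos: [459.5, -55.2, 19.5]
tcp_rot: [3.142, 0.0, 1.645]
ft_force: [0.0, -0.0, 0.2]
opening: 0.519
grip_force: 0.0
```

Request:
{"method": "move_arm", "body": {"moves": [0,0,-0.1,0,0,0,-0.2,0,0,0,-0.3,0,0,-0.2,-0.2,0,0.3,-0.1,0,0,0.3,0,0,0,0.3,0,0,0,0.3,0,0,0,0.3,0,0,0,0,0,0,0], "claw": 70}}

```text
t: 10.75
eef_pos: [397.5, 168.0, 139.4]
tcp_rot: [3.141, -0.0, 1.649]
ft_force: [0.3, -1.6, -0.6]
opening: 0.735
grip_force: 0.0
```

```bash
python3 - <<'E'
from h import *
im=viewer.read_camera('top')[:,:,::-1]
cv2.imwrite('pics/a2.png',np.clip(cv2.resize(im[150:270,215:375],None,fx=5,fy=5,interpolation=cv2.INTER_CUBIC)*1.5,0,255).astype(np.uint8))
E
```

```text
(no output)
```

View pics/a2.png

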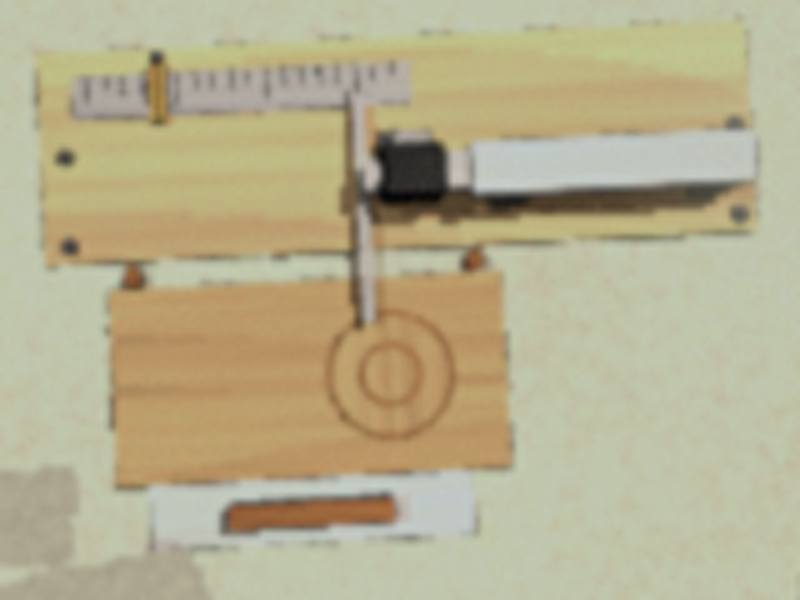

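Straightedge is flush (strip edge on board edge at v≈487→467) and centred. Next the gauge.

```bash
python3 - <<'E'
from h import *
plan([(641,-103,140,94.05),(641,-103,51,94.05)])
E
```

```text
[-0.24, 0.185, -0.001, 0.0, -0.24, 0.185, -0.001, 0.0, -0.239, 0.185, -0.001, 0.0, -0.239, 0.186, -0.001, 0.0, -0.239, 0.186, -0.001, 0.0, -0.239, 0.186, -0.001, 0.0, -0.239, 0.186, -0.001, 0.0, -0.239, 0.186, -0.001, 0.0]
[0.0, 0.0, 0.297, -0.0, 0.0, 0.0, 0.297, -0.0]
```

Request:
{"method": "move_arm", "body": {"moves": [-0.24,0.186,0,0,-0.24,0.186,0,0,-0.24,0.186,0,0,-0.24,0.186,0,0,-0.24,0.186,0,0,-0.24,0.186,0,0,-0.24,0.186,0,0,-0.24,0.186,0,0,0,0,0,0,0,0,0,0]}}

```text
t: 12.05
eef_pos: [640.7, -105.6, 139.0]
tcp_rot: [-3.14, -0.0, 1.643]
ft_force: [-0.4, -0.6, 0.9]
opening: 0.731
grip_force: 0.0
```

```bash
python3 - <<'E'
from h import *
plan([(641,-103,51,94.05)],100)
E
```

```text
[0.017, 0.003, 0.587, 0.001]
```

Request:
{"method": "move_arm", "body": {"moves": [0.017,0.003,0.2,0,0,0,0.2,0,0,0,0.187,0,0,0,0,0]}}

```text
t: 12.55
eef_pos: [640.4, -101.5, 50.0]
tcp_rot: [-3.138, -0.001, 1.645]
ft_force: [0.3, -0.3, 0.7]
opening: 0.738
grip_force: 0.0
```

Request:
{"method": "move_arm", "body": {"moves": [0,0,0,0,0,0,0,0,0,0,0,0,0,0,0,0,0,0,0,0,0,0,0,0,0,0,0,0,0,0,0,0], "claw": 0}}

```text
t: 13.55
eef_pos: [641.8, -102.3, 52.0]
tcp_rot: [-3.141, 0.0, 1.645]
ft_force: [-3.0, 0.3, 6.1]
opening: 0.309
grip_force: 30.0
```

Button pressed (29.4 mm over block and button). I'll draw out about 105 mm, then look.

Request:
{"method": "move_arm", "body": {"moves": [0.05,0,0,0,0.08,0,0,0,0.08,0,0,0,0.1,0,0,0,0.1,0,0,0,0.1,0,0,0,0.1,0,0,0,0.08,0,0,0,0.03,0,0,0,0,0,0,0]}}

```text
t: 14.8
eef_pos: [634.0, 5.1, 52.0]
tcp_rot: [3.141, 0.001, 1.645]
ft_force: [-1.8, -5.1, 4.4]
opening: 0.312
grip_force: 30.0
```

```bash
python3 - <<'E'
from h import *
np.set_printoptions(precision=1,suppress=True)
print(monitor.state()['eef_pos'],monitor.state()['grip_force'])
im=viewer.read_camera('side')[:,:,::-1]
c=np.clip(cv2.resize(im[160:250,200:320],None,fx=6,fy=6,interpolation=cv2.INTER_CUBIC)*1.,0,255).astype(np.uint8)
cv2.imwrite('pics/s2.png',c)
im=viewer.read_camera('top')[:,:,::-1]
cv2.imwrite('pics/t2.png',np.clip(cv2.resize(im[140:270,215:375],None,fx=4,fy=4,interpolation=cv2.INTER_CUBIC)*1.5,0,255).astype(np.uint8))
E
```

```text
[634.    5.1  52. ] 29.995535016059875
```

View pics/s2.png

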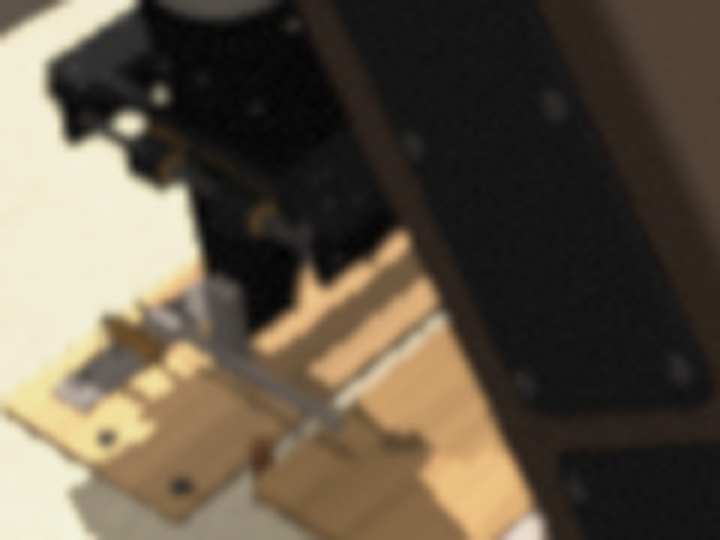

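View pics/t2.png

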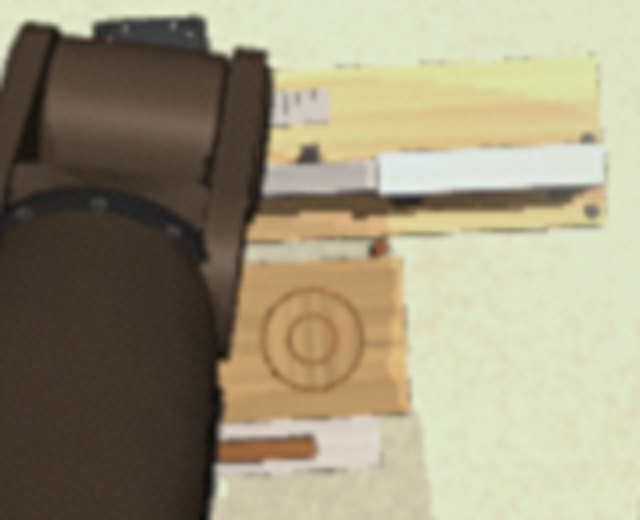

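```bash
python3 - <<'E'
from h import *
np.set_printoptions(precision=1,suppress=True)
S=lambda p:(np.array(p,float)+.5)/6-.5+[200,160]
th=np.radians(4.05);ey=np.array([-np.sin(th),np.cos(th),0]);ex=np.array([np.cos(th),np.sin(th),0])
b=at('side',S([[340,420],[300,395],[250,368],[215,348],[180,331]]),37);print('bar x',b@ex,'y',b@ey)
c=at('side',S([[108,320],[158,348],[133,335]]),22);print('clip x',c@ex,'y',c@ey)
A=lambda p:(np.array(p,float)+.5)/5-.5+[215,150]
h=at('top',A([[357,97],[360,140],[361,210],[365,300]]),37);print('top home bar',h@ex,h@ey,'clip',at('top',A([[158,90],[158,65],[158,120]]),22)@ey)
print(np.array([641.8-634,-102.3-5.1,0])@ey, (np.array([634,5.1,0]))@ey)
# home bar in t0/side image predicted
cv2.imwrite('pics/s0c.png',cv2.resize(cv2.imread('pics/s0.png')[220:350,270:450],(720,520),interpolation=cv2.INTER_CUBIC))
E
```

```text
bar x [557.9 583.3 613.8 636.2 657.5] y [-18.6 -19.  -17.5 -16.9 -14.8]
clip x [702.9 669.6 685.7] y [ -8.6 -10.   -8.8]
top home bar [678.5 654.8 616.4 567.2] [-121.6 -122.1 -120.7 -120.4] clip [-12.  -12.6 -11.2]
-107.68269082537049 -39.69024481863669
```

View pics/s0c.png

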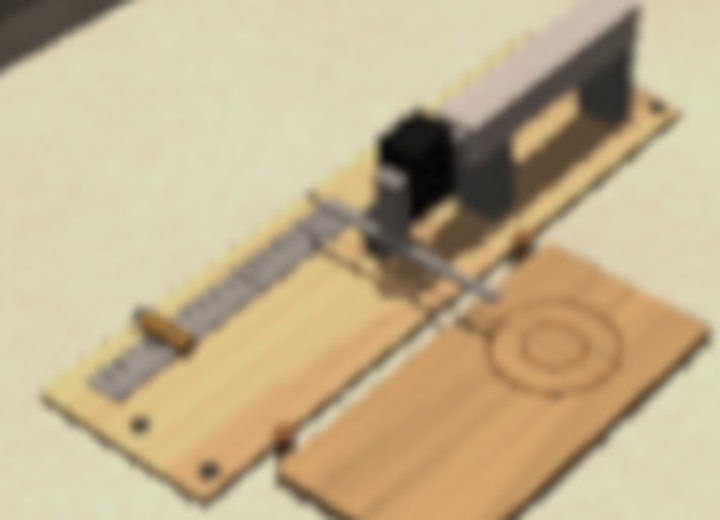

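```bash
python3 - <<'E'
from h import *
np.set_printoptions(precision=1,suppress=True)
th=np.radians(4.05);ey=np.array([-np.sin(th),np.cos(th),0]);ex=np.array([np.cos(th),np.sin(th),0])
H=lambda p:((np.array(p,float)+.5)/4-.5+[270,220]+.5)/1.4-.5
for z in (33,37,41):
  b=at('side',H([[312,193],[345,212],[400,242],[450,269],[497,297]]),z);print(z,'home bar',b@ex,b@ey)
c=at('side',H([[140,313],[188,346]]),22);print('clip',c@ex,c@ey)
# predicted drawing of model on both images
S=lambda p:((p+.5-[200,160])*6-.5)
def P(x,y,z): return ex*x+ey*y+[0,0,z]
for y in(-18,-14,-12,-10): print(y,S(proj('side',[P(693,y,37),P(640,y,37),P(560,y,37),P(696,y,22)])).tolist())
A=lambda p:((p+.5-[215,150])*5-.5)
print(A(proj('top',[P(682,-121,37),P(560,-121,37)])))
E
```

```text
33 home bar [690.6 665.7 626.2 591.4 558.3] [-128.9 -128.4 -128.6 -128.9 -127.6]
37 home bar [687.2 662.4 623.1 588.5 555.5] [-125.6 -125.1 -125.2 -125.5 -124.3]
41 home bar [683.8 659.1 620.  585.5 552.7] [-122.3 -121.7 -121.9 -122.2 -120.9]
clip [704.1 666.6] [-9.3 -7.4]
-18 [[132.62403879864542, 295.9975590276516], [210.8381037511718, 343.26721626988524], [335.7035995802257, 418.6065278618722], [131.51408577885763, 315.9126362481685]]
-14 [[126.75393737776699, 300.3305124447412], [204.98036129864482, 347.7827522790429], [329.884703808608, 423.41980502640047], [125.69862562868423, 320.23999147202017]]
-12 [[123.81120376111272, 302.5028306865294], [202.04356412335648, 350.0467386435924], [326.96697395544373, 425.83329084985246], [122.78337190338209, 322.4094247184435]]
-10 [[120.86333567833958, 304.6790533991328], [199.10146934481162, 352.31488165639365], [324.04370739257416, 428.25135421943924], [119.8630903452783, 324.5827048259081]]
[[355.6  90.7]
 [366.8 313.1]]
```

Within one camera (top), home pointer to clip is ≈109.5 mm. The TCP has travelled 107.7 mm and the side camera gives 108.2 mm. I'll add about 2 mm and check closely.

Request:
{"method": "move_arm", "body": {"moves": [0.013,0,0,0,0,0,0,0,0,0,0,0,0,0,0,0]}}

```text
t: 15.4
eef_pos: [633.9, 6.6, 52.0]
tcp_rot: [3.141, 0.001, 1.645]
ft_force: [-2.1, -5.0, 5.1]
opening: 0.31
grip_force: 30.0
```

```bash
python3 - <<'E'
from h import *
im=np.mean([viewer.read_camera('side')[:,:,::-1].astype(float) for _ in range(6)],0)
c=cv2.resize(im[202:234,205:255],None,fx=16,fy=16,interpolation=cv2.INTER_CUBIC)
cv2.imwrite('pics/s3.png',np.clip(c*1.1,0,255).astype(np.uint8))
E
```

```text
(no output)
```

View pics/s3.png

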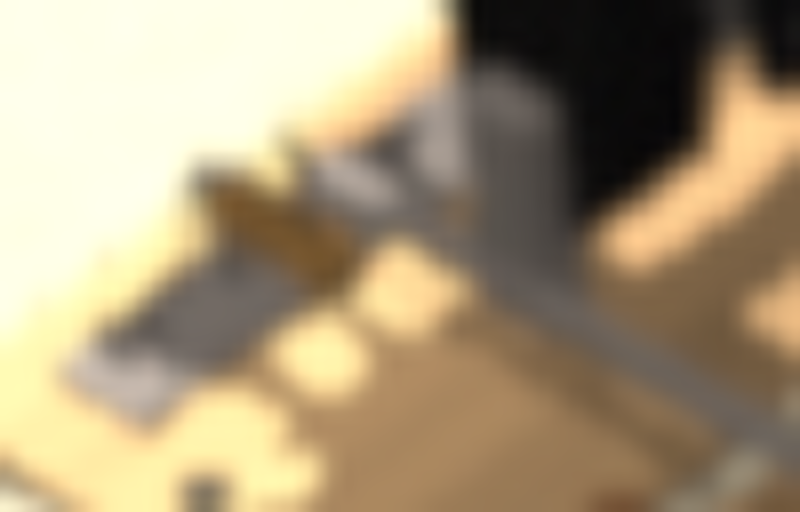

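```bash
python3 - <<'E'
from h import *
np.set_printoptions(precision=1,suppress=True)
th=np.radians(4.05);ey=np.array([-np.sin(th),np.cos(th),0]);ex=np.array([np.cos(th),np.sin(th),0])
S=lambda p:(np.array(p,float)+.5)/16-.5+[205,202]
I=lambda p:(p+.5-[205,202])*16-.5
def P(x,y,z): return ex*x+ey*y+[0,0,z]
b=at('side',S([[290,150],[450,238],[540,290],[640,350],[740,408]]),37);print('bar',b@ex,b@ey)
for yc in(-12,):
  for dy,z in((5,12),(5,22),(0,22),(-5,22)): print(dy,z,I(proj('side',[P(702,yc+dy,z),P(670,yc+dy,z)])).round().tolist())
print('scale end +y', at('side',S([[65,378],[145,432]]),12)@ey, 'top', at('top',(np.array([[73,78],[74,118]])+.5)/5-.5+[215,150],12)@ey)
E
```

```text
bar [684.7 645.7 623.9 599.7 576.3] [-13.7 -15.4 -15.9 -16.  -16.4]
5 12 [[212.0, 229.0], [334.0, 304.0]]
5 22 [[206.0, 189.0], [329.0, 265.0]]
0 22 [[225.0, 175.0], [348.0, 250.0]]
-5 22 [[245.0, 160.0], [368.0, 235.0]]
scale end +y [37.4 37.8] top [35.8 36.2]
```

```bash
python3 - <<'E'
from h import *
np.set_printoptions(precision=1,suppress=True,linewidth=200)
th=np.radians(4.05);ey=np.array([-np.sin(th),np.cos(th),0])
im=cv2.imread('pics/full.png').astype(float)
f=im[...,2]-im[...,0]  # R-B
print('clip R-B');print(f[163:176,241:253])
g=im.mean(2)
print('bar gray');print(f[168:176:2,280:296]);print(f[192:206:3,280:296])
for v in range(164,175):
  w=np.clip(f[v,241:253]-np.median(f[v,[241,242,251,252]])-10,0,None); 
  if w.sum()>20: u=(w*np.arange(241,253)).sum()/w.sum(); print(v,round(u,2),at('top',[[u,v]],22)@ey)
for v in range(192,212,3):
  w=np.clip(np.median(f[v,276:300])-10-f[v,280:296],0,None); u=(w*np.arange(280,296)).sum()/w.sum(); print(v,round(u,2),at('top',[[u,v]],37)@ey)
E
```

```text
clip R-B
[[35. 37. 37. 39. 49. 45. 49. 39. 37. 36. 37. 37.]
 [28. 27. 27. 38. 57. 53. 53. 33. 26. 24. 21. 22.]
 [14. 13. 14. 29. 57. 53. 51. 23. 11. 11. 11. 11.]
 [ 9.  7.  7. 27. 56. 52. 51. 20.  7.  7.  8.  9.]
 [10.  7.  6. 28. 55. 51. 52. 20.  7.  8.  9. 10.]
 [ 9.  8.  5. 26. 54. 52. 53. 23.  7.  6. 10.  9.]
 [ 9.  8.  8. 25. 54. 53. 55. 28.  8.  6.  9. 10.]
 [ 9.  8.  8. 24. 54. 53. 57. 29.  8.  5.  8.  9.]
 [ 8.  8.  8. 21. 50. 54. 57. 30.  6.  5.  7.  9.]
 [ 8.  8.  8. 21. 47. 51. 56. 37. 14. 11. 13. 15.]
 [18. 20. 22. 30. 46. 44. 49. 46. 37. 33. 32. 32.]
 [36. 37. 36. 37. 38. 31. 35. 44. 44. 40. 40. 38.]
 [40. 39. 39. 39. 36. 34. 35. 39. 40. 39. 38. 39.]]
bar gray
[[10.  9. 10.  9.  8.  9.  8.  9.  9. 10. 10. 10.  9.  9.  9.  9.]
 [ 8.  8.  8.  7.  7.  8.  9.  9. 13. 13. 12. 12. 12. 13. 14. 14.]
 [35. 34. 35. 35. 28. 17. 10. 18. 42. 49. 40. 39. 41. 39. 40. 39.]
 [38. 39. 39. 38. 31. 17.  9. 17. 43. 48. 41. 40. 39. 40. 40. 41.]]
[[41. 41. 40. 34. 32. 28. 19.  9.  6. 18. 27. 31. 29. 30. 27. 23.]
 [48. 46. 48. 48. 45. 30. 15.  9. 14. 31. 42. 42. 42. 42. 42. 43.]
 [46. 45. 45. 46. 43. 33. 18.  9. 15. 34. 46. 46. 45. 45. 44. 44.]
 [14. 13. 13. 12. 10. 11. 10.  9.  9. 14. 18. 17. 14. 16. 17. 16.]
 [14. 15. 16. 16. 15. 12. 11. 11. 10. 14. 20. 21. 20. 17. 17. 16.]]
164 245.83 [-11.4]
165 245.83 [-11.3]
166 245.83 [-11.2]
167 245.82 [-11.]
168 245.94 [-11.2]
169 246.06 [-11.4]
170 246.1 [-11.4]
171 246.2 [-11.6]
172 246.37 [-11.9]
173 246.62 [-12.5]
192 287.6 [-122.8]
195 286.98 [-120.7]
198 287.02 [-120.4]
201 nan [nan]
204 nan [nan]
207 287.34 [-120.1]
210 287.59 [-120.3]<stdin>:13: RuntimeWarning: invalid value encountered in scalar divide
```

Subpixel top-camera profile: 109.1 mm is needed and 109.2 mm is travelled. The side view and the board scale hint at slightly more, so I'll add 1 mm and hand in.

Request:
{"method": "move_arm", "body": {"moves": [0.007,0,0,0,0,0,0,0,0,0,0,0,0,0,0,0,0,0,0,0,0,0,0,0]}}

```text
t: 16.45
eef_pos: [633.9, 7.6, 52.0]
tcp_rot: [3.141, 0.001, 1.645]
ft_force: [-1.3, -5.3, 6.0]
opening: 0.314
grip_force: 30.0
```

```bash
python3 -c "
from h import *
print(order.job_done())"
```

```text
the job is handed in; nothing more can be done
None
```

I've handed in the job but got no verdict back: the straightedge is released flush and centred on the board's near edge, and the gauge arm is held about 110 mm out with its pointer over the index clip (109–110 mm needed by the top camera; the side camera suggested 2–3 mm more, still within 5 mm).

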